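Unstack the lids onto the storage jars

TASK

The washed storage jars are dry: take the stack of wooden lids apart from the top down, the smallest first, and press or set each lid home in the open jar whose mouth it fits, plug down and level with its disc resting on the rim. Leave the jars standing where they are, and leave the low jar that is already closed alone.

Things in the scene. Friction and masses are not known exactly. Their poses are not given: they have to be found in the camera images.
- lid_small: The smallest of four loose lids, on top of the stack at the start: flat pale wooden disc, 38 mm across, 16 mm thick, over a tapered white plug 14 mm high (25 mm across at the disc, 19 at its foot). Origin: centre of the plug's underside, z up; disc from 14 to 30 mm above it. Stacked, each plug stands on the disc below. Grip the disc's edge from above. 25 to 100 g.
- lid_medium: The second smallest of four loose lids, second from the top of the stack: flat pale wooden disc, 48 mm across, 16 mm thick, over a tapered white plug 14 mm high (35 mm across at the disc, 29 at its foot). Origin: centre of the plug's underside, z up; disc from 14 to 30 mm above it. Stacked, each plug stands on the disc below. Grip the disc's edge from above. 25 to 100 g.
- lid_large: The second largest of four loose lids, third from the top of the stack: flat pale wooden disc, 58 mm across, 16 mm thick, over a tapered white plug 14 mm high (45 mm across at the disc, 39 at its foot). Origin: centre of the plug's underside, z up; disc from 14 to 30 mm above it. Stacked, each plug stands on the disc below. Grip the disc's edge from above. 25 to 100 g.
- lid_biggest: The largest of four loose lids, at the bottom of the stack, on the worktop: flat pale wooden disc, 68 mm across, 16 mm thick, over a tapered white plug 14 mm high (55 mm across at the disc, 49 at its foot). Origin: centre of the plug's underside, z up; disc from 14 to 30 mm above it. Stacked, each plug stands on the disc below. Grip the disc's edge from above. 25 to 100 g.
- jar_small: The smallest of four open white glazed jars, loose, standing; takes the 38 mm lid. Height 85 mm to the rim, straight neck 36 mm outside and 29 mm inside, 31 mm tall, then a belly 48 mm across. Origin: centre of its underside; z up. With the lid home the disc rests on the rim, so the lid's origin is 71 mm above the jar's, and the disc overhangs the neck by 1 mm all round. 0.2 to 0.65 kg.
- jar_medium: The second smallest of four open white glazed jars, loose, standing; takes the 48 mm lid. Height 93 mm to the rim, straight neck 46 mm outside and 39 mm inside, 31 mm tall, then a belly 58 mm across. Origin: centre of its underside; z up. With the lid home the disc rests on the rim, so the lid's origin is 79 mm above the jar's, and the disc overhangs the neck by 1 mm all round. 0.2 to 0.65 kg.
- jar_large: The second largest of four open white glazed jars, loose, standing; takes the 58 mm lid. Height 102 mm to the rim, straight neck 56 mm outside and 49 mm inside, 31 mm tall, then a belly 68 mm across. Origin: centre of its underside; z up. With the lid home the disc rests on the rim, so the lid's origin is 88 mm above the jar's, and the disc overhangs the neck by 1 mm all round. 0.2 to 0.65 kg.
- jar_biggest: The largest of four open white glazed jars, loose, standing; takes the 68 mm lid. Height 110 mm to the rim, straight neck 66 mm outside and 59 mm inside, 31 mm tall, then a belly 78 mm across. Origin: centre of its underside; z up. With the lid home the disc rests on the rim, so the lid's origin is 96 mm above the jar's, and the disc overhangs the neck by 1 mm all round. 0.2 to 0.65 kg.
- jar_closed: A low wide white jar of the same set that already has its wooden lid on, to be left alone: lid 76 mm and belly 86 mm across, 82 mm high in all. Origin: centre of its underside; z up.
Mind the look-alikes: they are no part of the job. What is shaped like the lid_medium but blue or turquoise is not meant.

How it is judged:
By the outcome, as a careful person would: the job done as asked, in the order asked, and still so for the second after the job is handed in, with the robot touching nothing.
It also fails if it takes over 109 s, if anything falls off the work surface, if the arm or the gripper's body presses on something with over 40 N, if the wrist force passes 120 N, or if a joint passes its speed limit or range.

ROBOT

A 7-joint arm with a two-finger parallel gripper is mounted at the origin on a cart in front of the work surface, level with it; the furniture and walls round the work are solid. World frame = base frame: x ahead of the robot, y to its left, z up, the work surface at z = 0. Lengths are in m, angles in rad, forces in N, time in s.
With the tool pointing down it reaches from about 0.4 to 0.75 m from the base axis. Payload 19.5 kg.
Tool frame: the origin (TCP) lies at the centre of the arm's flange, where the gripper is bolted on; the fingertips stand 173 mm ahead of it and the grasp point (between the pads) lies 155 mm ahead of it (bot.grip_depth is the distance from the TCP to the grasp point, in m); z points along the fingers, y is the line along which they close (so a half turn about z gives the same grasp; the last joint's range is limited). The gripper opens to 85 mm and grips with 20 to 120 N. Pads are 22 mm wide; open, the fingers measure 114 mm over their backs; the gripper's body (76 mm by 85 mm) begins 54 mm behind the grasp point. The pads swing forward as they close: fully open they stand 13 mm farther back than shut.
Start: joints at [1.209, 0.707, -0.028, 1.485, 0.022, 0.951, -0.075], TCP at [0.181, -0.546, 0.405] pointing down, gripper open.
Joint ranges: [-2.71, 2.71], [-0.32, 2.16], [-1.57, 1.52], [0, 2.45], [-1.46, 4.6], [0, 2.02], [-2.83, 2.83]. Speed limits (rad/s): [1.89, 1.89, 2.57, 2.57, 3.01, 3.01, 3.01].

INTERFACE

Orientations are given as a unit quaternion [w, x, y, z].
In Python, from bench import bot, viewer gives the robot as it stands.
- The arm moves only by the shell command python3 -m creep 'ROWS' [FORCE]. ROWS is JSON, a list of rows, each an object with "translation": the shift along the tool's x, y, z in units of 40 mm (1.0 is 40 mm), a list of three; "dr": the turn, a rotation vector about the tool's x, y, z in degrees, a list of three; "gripper": the closure, from -1 (fully open) to 1 (shut). In form: [{"translation": [dx, dy, dz], "dr": [rx, ry, rz], "gripper": gripper}, ...]. A call has 1 to 5 rows; each row shifts and turns the commanded pose from where the row before left it, along the tool's axes as they then stand; what a row does not reach is not made up. A row lasts 1/8 s, in which the tool goes at most 62.5 mm and 10.7 degrees, less where a joint would pass 70% of its speed; a pose out of reach is approached as far as the arm can. A call is refused whole if a number of a shift passes 1 or a number of a turn 10.7, either way. A call with a gripper value outside its range is refused whole. The fingers move at their own pace and stop on an object; FORCE is the grip in N (left out, the last holds). Time passes only in rows, so rows that do not move let the fingers close. It gives the time, the measured TCP pose, the force, the opening and the grip force at its end, in the units of the state.
- bot.sense(): the state, without advancing time (a new reading comes with each control period).
- viewer.camera(name): name is "scene" or "top" or "wrist"; returns a dict with "pixels" (384x512x3 uint8, red, green, blue), "fx", "fy", "cx", "cy" (pixels), "rvec" (rotation vector, rad) and "tvec" (3), from world to camera coordinates, as OpenCV has them. Camera axes: x right, y down, z forward; pixel columns grow to the right and rows downward; lengths in m; the calibration is good to about 2 mm. A picture is of the moment at which its call begins. There is no depth.
- bot.job_done(): hands the job in; it is judged then, once.
The state is a dict: "t": time; "joint_positions": joint angles; "joint_velocities": joint speeds; "tau": joint torques, N m; "tool_pos": TCP position; "orientation": TCP orientation; "force": force on the tool from outside, world axes, zero at the start; "wrist_torque": the same for the moment, N m; "grip_width": opening from 0.0 (shut) to 1.0 (fully open); "grip_force": force on a finger pad.
Only numpy, scipy, OpenCV 4.12 (cv2) and the standard library are available. Lean on these libraries where they do the work, as an engineer would, in place of code of your own. Each camera call takes 0.05 s, during which the arm holds its last target. There are 200 camera calls.

## Working session

There is one attempt and no reset: what is moved stays moved. The work goes in short steps, Python scripts to look and compute and a shell command to move; the robot and the scene stay as the last step left them, time stands still between calls to the robot, and variables do not carry over. Pictures are saved under pics/ and viewed, at most 14 in all, crops included, and the job is handed in when it is done.

```bash
ls; mkdir -p pics
python3 - <<'E'
from bench import bot, viewer
import cv2
for n in ("scene","top"):
    c=viewer.camera(n); cv2.imwrite(f"pics/{n}0.png",c["pixels"][:,:,::-1]); print(n,c["fx"],c["cx"],c["cy"],c["rvec"],c["tvec"])
print(bot.sense(),bot.grip_depth)
E
```

```text
pics
scene 416.4111861169179 253.42465232460802 184.93496830433142 [ 1.99203701 -0.93834828  0.53697148] [-0.35550203  0.30292783  0.61087988]
top 476.842941206225 247.4912592193725 182.41495295722228 [ 2.17879605 -2.12075189  0.14255533] [-0.00261499  0.5585435   1.30076739]
{'t': 0.1, 'joint_positions': array([ 1.20930299,  0.70703323, -0.02761743,  1.48494291,  0.02200789,
        0.95087978, -0.07551167]), 'joint_velocities': array([ 1.57652312e-04, -1.54329214e-05,  6.53878857e-04, -1.40593213e-03,
        5.85761428e-04, -7.52476355e-04,  8.58317919e-04]), 'tau': array([ 1.45475842e-03, -8.84297276e+01,  1.23701468e+00, -2.36457002e+01,
        1.71941245e-02,  5.13467880e-03, -1.45417985e-04]), 'tool_pos': array([ 0.18074874, -0.54578852,  0.40428065]), 'orientation': array([-4.71147548e-04,  9.87244236e-01,  1.59212397e-01, -9.32593871e-05]), 'force': array([ 0.32327555, -0.55193787, -0.49663291]), 'wrist_torque': array([ 0.02956236,  0.0075819 , -0.01573842]), 'grip_force': 0.0, 'grip_width': 1.0042971473494622} 0.1547
```

View pics/scene0.png

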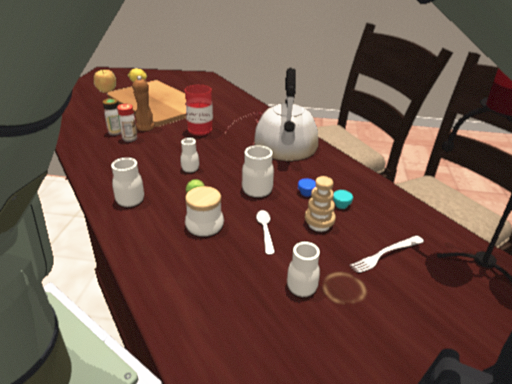

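View pics/top0.png

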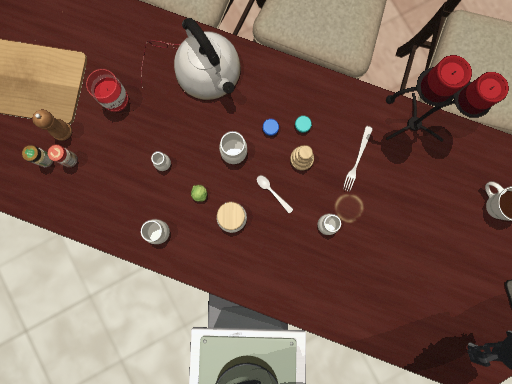

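The stack is at top (302,157) and scene (320,205). The look-alikes are a blue lid at top (271,128) and a turquoise one at (303,124), so I choose the wooden stack. The open jars in the top picture are at (160,161), (233,148), (155,232) and (329,224). The closed jar is at (231,217). I'll check this in an enlarged crop.

```bash
cat > h.py <<'E'
from bench import bot, viewer
import cv2, numpy as np
from scipy.spatial.transform import Rotation as R
def snap(n,name=None):
    c=viewer.camera(n)
    if name: cv2.imwrite(f"pics/{name}.png",c["pixels"][:,:,::-1])
    return c
def ray(c,u,v,z):
    "pixel -> world point on the plane at height z"
    M=R.from_rotvec(c["rvec"]).as_matrix(); o=-M.T@np.array(c["tvec"])
    d=M.T@np.array([(u-c["cx"])/c["fx"],(v-c["cy"])/c["fy"],1]); return o+d*(z-o[2])/d[2]
def proj(c,p):
    K=np.array([[c["fx"],0,c["cx"]],[0,c["fy"],c["cy"]],[0,0,1]])
    return cv2.projectPoints(np.array(p,float).reshape(-1,3),np.array(c["rvec"]),np.array(c["tvec"]),K,None)[0].reshape(-1,2)
def circ(x,y,z,d):
    a=np.linspace(0,2*np.pi,40); return np.c_[x+d/2*np.cos(a),y+d/2*np.sin(a),0*a+z]
def crop(img,u0,v0,u1,v1,k,name):
    cv2.imwrite(f"pics/{name}.png",cv2.resize(img[v0:v1,u0:u1],None,fx=k,fy=k,interpolation=cv2.INTER_CUBIC))
E
python3 - <<'E'
from h import *
a=cv2.imread("pics/top0.png")
P=[a[v-28:v+28,u-28:u+28] for u,v in ((302,150),(160,161),(233,148),(155,232),(329,224),(231,217))]
m=np.vstack([np.hstack(P[:3]),np.hstack(P[3:])])
cv2.imwrite("pics/m.png",cv2.resize(m,None,fx=4.6,fy=4.6,interpolation=cv2.INTER_CUBIC))
E
```

```text
(no output)
```

View pics/m.png

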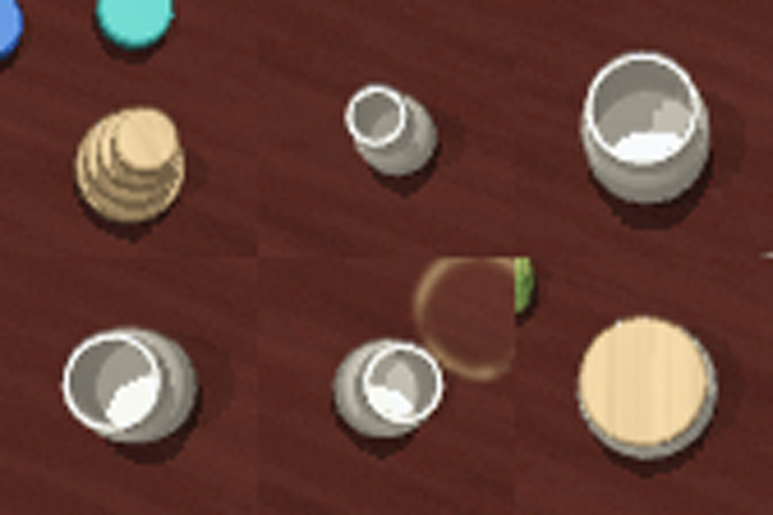

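Run:
```python
from h import *
c=snap("top");s=snap("scene")
k=4.6
def pt(o,p,z): return ray(c,o[0]+(p[0]+.5)/k-.5,o[1]+(p[1]+.5)/k-.5,z)
L={"jS":((132,133),(119,115),.085,.036),"jM":((301,196),(144.5,124.5),.093,.046),"jL":((127,204),(112,124.5),.102,.056),"jB":((205,120),(126.5,108),.110,.066),
"lS":((274,122),(147,138),.120,.038),"lB":((274,122),(130,168),.030,.068),"closed":((203,189),(128,125),.082,.076)}
ims=[cv2.cvtColor(x["pixels"],cv2.COLOR_RGB2BGR) for x in (c,s)]
K=5
big=[cv2.resize(i,None,fx=K,fy=K,interpolation=cv2.INTER_CUBIC) for i in ims]
T=[[],[]]
for n,(o,p,z,d) in L.items():
    w=pt(o,p,z); print(n,w.round(4),"r",np.hypot(*w[:2]).round(3))
    for i,cc in enumerate((c,s)):
        q=((proj(cc,circ(w[0],w[1],z,d))+.5)*K-.5)
        cv2.polylines(big[i],[q.round().astype(int)],True,(0,0,255) if 1 else 0,1)
        if n not in("lB","closed"):
            m=q.mean(0).astype(int); T[i].append(big[i][m[1]-80:m[1]+120,max(0,m[0]-80):m[0]+80])
cv2.imwrite("pics/ov.png",np.vstack([np.hstack(t) for t in T]))
```

```text
jS [0.6136 0.2595 0.085 ] r 0.666
jM [ 0.4489 -0.2154  0.093 ] r 0.498
jL [0.4145 0.263  0.102 ] r 0.491
jB [0.654  0.0563 0.11  ] r 0.656
lS [ 0.6339 -0.1399  0.12  ] r 0.649
lB [ 0.6333 -0.1402  0.03  ] r 0.649
closed [0.4607 0.0556 0.082 ] r 0.464
```

View pics/ov.png

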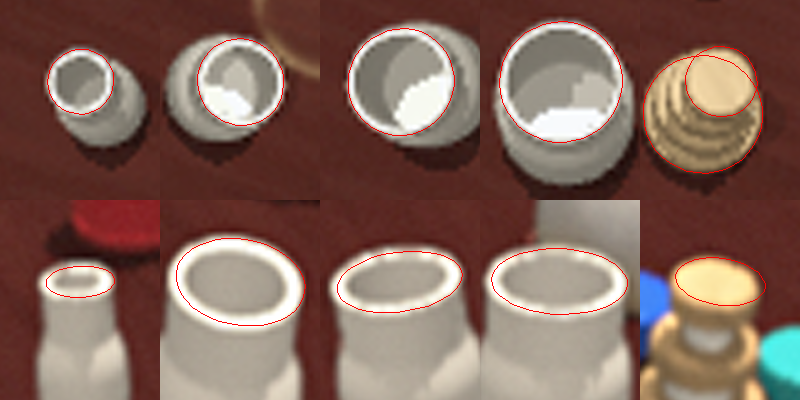

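The top-view overlays fit all rims. The scene view agrees to about 1 px, a uniform offset. Sizes match: S (160,161), M (329,224), L (155,232), B (233,148). The lid on top of the wooden stack is the small lid. Next is a helper that prints the tool shift needed.

```bash
cat > to.py <<'E'
import sys
from h import *
P=dict(st=(.6336,-.1400),S=(.6136,.2595),M=(.4489,-.2154),L=(.4145,.263),B=(.654,.0563))
def rem(name,z):
    s=bot.sense(); q=s["orientation"]; M=R.from_quat([q[1],q[2],q[3],q[0]]).as_matrix()
    d=np.array([*P[name],z])-s["tool_pos"]
    print("units",(M.T@d/.04).round(2),"|mm",(d*1e3).round(1),"yaw",np.degrees(np.arctan2(M[1,0],M[0,0])).round(2),"tilt",np.degrees(np.arccos(-M[2,2])).round(2),"t",s["t"],"F",s["force"].round(1),"w",round(s["grip_width"],3),"gf",round(s["grip_force"],1))
if __name__=="__main__": rem(sys.argv[1],float(sys.argv[2]))
E
python3 to.py st .33; python3 to.py S .33
python3 -m creep '[{"translation":[0.5,0,0],"dr":[0,0,0],"gripper":-1}]'; python3 to.py st .33
```

```text
units [13.94 -6.07  1.86] |mm [452.8 405.8 -74.4] yaw 18.32 tilt 0.04 t 0.2 F [0.2 0.6 1.2] w 1.006 gf 0.0
units [ 16.6  -15.71   1.87] |mm [432.8 805.3 -74.4] yaw 18.32 tilt 0.04 t 0.2 F [0.2 0.6 1.2] w 1.006 gf 0.0
t: 0.32
tool_pos: [0.1992, -0.5397, 0.4046]
orientation: [-0.0, 0.987, 0.158, -0.0]
force: [0.1, -0.3, -0.6]
grip_width: 1.0
grip_force: 0.0
units [13.44 -6.1   1.86] |mm [434.4 399.7 -74.6] yaw 18.2 tilt 0.04 t 0.325 F [ 0.1 -0.3 -0.6] w 1.0 gf 0.0
```

```bash
python3 -m creep '[{"translation":[0.9,-0.4,0],"dr":[0,0,0],"gripper":-1},{"translation":[0.9,-0.4,0],"dr":[0,0,0],"gripper":-1},{"translation":[0.9,-0.4,0],"dr":[0,0,0],"gripper":-1},{"translation":[0.9,-0.4,0],"dr":[0,0,0],"gripper":-1},{"translation":[0.9,-0.4,0],"dr":[0,0,0],"gripper":-1}]' 25; python3 to.py st .33; python3 -c "from h import *;print(bot.sense()['joint_positions'].round(2))"
```

```text
t: 0.95
tool_pos: [0.3472, -0.4053, 0.4047]
orientation: [-0.0, 0.987, 0.16, 0.0]
force: [1.0, -1.0, 0.5]
grip_width: 1.004
grip_force: 0.0
units [ 8.88 -4.04  1.87] |mm [286.4 265.3 -74.7] yaw 18.38 tilt 0.03 t 0.95 F [ 1.  -1.   0.5] w 1.004 gf 0.0
[ 0.8   0.64  0.    1.64 -0.    0.86 -0.44]
```

```bash
python3 -m creep '[{"translation":[0.9,-0.4,0],"dr":[0,0,0],"gripper":-1},{"translation":[0.9,-0.4,0],"dr":[0,0,0],"gripper":-1},{"translation":[0.9,-0.4,0],"dr":[0,0,0],"gripper":-1},{"translation":[0.9,-0.4,0],"dr":[0,0,0],"gripper":-1},{"translation":[0.9,-0.4,0],"dr":[0,0,0],"gripper":-1}]' >/dev/null; python3 to.py st .33; python3 -c "from h import *;print(bot.sense()['joint_positions'].round(2))"
```

```text
units [ 4.39 -2.03  1.87] |mm [140.9 132.5 -74.7] yaw 18.38 tilt 0.03 t 1.575 F [ 0.7 -0.2  0.8] w 1.002 gf 0.0
[ 0.43  0.69  0.04  1.53 -0.03  0.92 -0.77]
```

```bash
python3 -m creep '[{"translation":[0.9,-0.4,0.3],"dr":[0,0,0],"gripper":-1},{"translation":[0.9,-0.4,0.3],"dr":[0,0,0],"gripper":-1},{"translation":[0.9,-0.4,0.3],"dr":[0,0,0],"gripper":-1},{"translation":[0.9,-0.4,0.3],"dr":[0,0,0],"gripper":-1},{"translation":[0.8,-0.43,0.3],"dr":[0,0,0],"gripper":-1}]' >/dev/null; python3 -m creep '[{"translation":[0,0,0.3],"dr":[0,0,0],"gripper":-1}]' >/dev/null;  python3 to.py st .267
python3 - <<'E'
from h import *
c=snap("wrist"); im=np.ascontiguousarray(c["pixels"][:,:,::-1])
for z,d in((.12,.038),(.09,.048),(.06,.058),(.03,.068)):
    cv2.polylines(im,[proj(c,circ(.6336,-.14,z,d)).round().astype(int)],True,(0,0,255),1)
cv2.imwrite("pics/w1.png",im)
E
```

```text
units [-0.03  0.04  1.61] |mm [ -0.6  -1.8 -64.6] yaw 18.57 tilt 0.11 t 2.325 F [ 0.9 -0.7 -0.2] w 1.001 gf 0.0
```

View pics/w1.png

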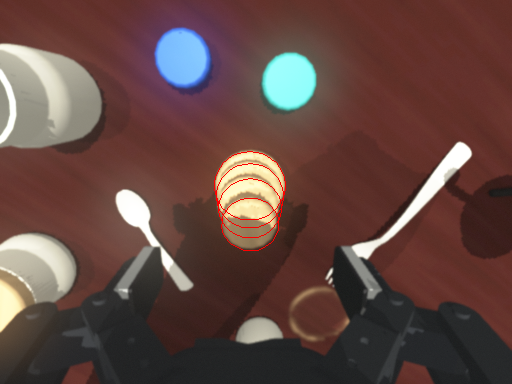

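The wrist view shows the stack at (250,210). The projected discs lie on it, so the grasp line is right.

```bash
python3 -m creep '[{"translation":[0,0.02,0.6],"dr":[0,0,0],"gripper":-1},{"translation":[0,0.02,0.6],"dr":[0,0,0],"gripper":-1},{"translation":[0,0,0.48],"dr":[0,0,0],"gripper":-1},{"translation":[0,0,0],"dr":[0,0,0],"gripper":0.3},{"translation":[0,0,0],"dr":[0,0,0],"gripper":1}]' 25 >/dev/null; python3 -m creep '[{"translation":[0,0,0],"dr":[0,0,0],"gripper":1},{"translation":[0,0,0],"dr":[0,0,0],"gripper":1},{"translation":[0,0,0],"dr":[0,0,0],"gripper":1}]'; python3 to.py st .264
```

```text
t: 3.38
tool_pos: [0.6335, -0.1436, 0.2665]
orientation: [0.0, 0.987, 0.159, 0.001]
force: [-0.6, 1.6, 6.8]
grip_width: 0.425
grip_force: 24.6
units [ 0.03 -0.08  0.06] |mm [ 0.1  3.6 -2.5] yaw 18.32 tilt 0.08 t 3.375 F [-0.6  1.6  6.8] w 0.425 gf 24.6
```

```bash
python3 -m creep '[{"translation":[0,0,-0.3],"dr":[0,0,0],"gripper":1},{"translation":[0,0,-0.5],"dr":[0,0,0],"gripper":1},{"translation":[0,0,-0.8],"dr":[0,0,0],"gripper":1},{"translation":[0,0,0],"dr":[0,0,0],"gripper":1}]'; python3 to.py st .33
python3 - <<'E'
from h import *
c=snap("wrist","w2"); s=snap("scene")
im=s["pixels"][:,:,::-1]
crop(im,260,110,400,250,4,"s2")
a=cv2.imread("pics/w2.png"); b=cv2.imread("pics/s2.png")
cv2.imwrite("pics/ws2.png",np.hstack([cv2.resize(a,(500,375)),cv2.resize(b,(375,375))])[:,:800])
E
```

```text
t: 3.88
tool_pos: [0.6336, -0.1437, 0.3324]
orientation: [0.001, 0.987, 0.159, 0.002]
force: [0.3, -0.1, -0.9]
grip_width: 0.427
grip_force: 25.1
units [ 0.03 -0.09  0.06] |mm [ 0.   3.7 -2.4] yaw 18.32 tilt 0.23 t 3.875 F [ 0.3 -0.1 -0.9] w 0.427 gf 25.1
```

View pics/ws2.png

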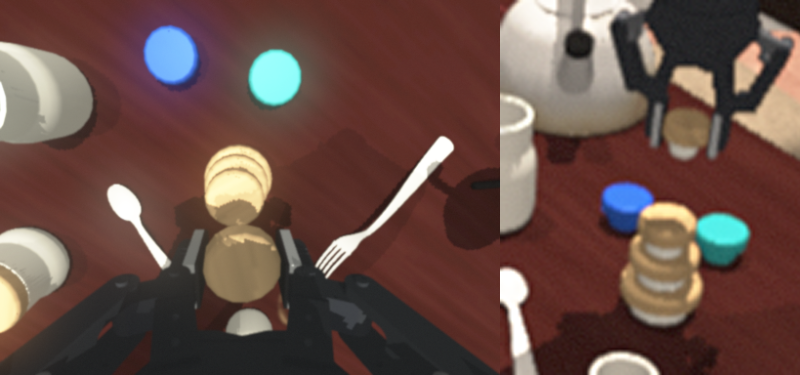

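The small lid (247,270 in the wrist view) is held level and the rest of the stack is undisturbed. I'll compute its offset in the grip and the shift to jar S.

```bash
python3 - <<'E'
from h import *
c=snap("wrist"); z=.3324-.1465
a=ray(c,208,270,z);b=ray(c,287,270,z);u=ray(c,247,231,z);v=ray(c,247,309,z)
print((a+b)/2,(u+v)/2,np.linalg.norm(a-b),np.linalg.norm(u-v),bot.sense()["tool_pos"])
E
python3 to.py S .35
```

```text
[ 0.64004831 -0.14151936  0.1859    ] [ 0.63912327 -0.14159229  0.1859    ] 0.03450347776948301 0.039087227017607765 [ 0.6331176  -0.14357902  0.32930068]
units [ 2.7  -9.72 -0.52] |mm [-19.5 403.1  20.7] yaw 18.32 tilt 0.03 t 4.025 F [-0.3  1.1  0.3] w 0.429 gf 25.1
```

```bash
python3 -m creep '[{"translation":[0.1,-0.4,-0.25],"dr":[0,0,0],"gripper":1},{"translation":[0.26,-0.9,-0.25],"dr":[0,0,0],"gripper":1},{"translation":[0.26,-0.95,0],"dr":[0,0,0],"gripper":1},{"translation":[0.26,-0.95,0],"dr":[0,0,0],"gripper":1},{"translation":[0.26,-0.95,0],"dr":[0,0,0],"gripper":1}]' >/dev/null;python3 -m creep '[{"translation":[0.26,-0.95,0],"dr":[0,0,0],"gripper":1},{"translation":[0.26,-0.95,0],"dr":[0,0,0],"gripper":1},{"translation":[0.26,-0.95,0],"dr":[0,0,0],"gripper":1},{"translation":[0.26,-0.95,0],"dr":[0,0,0],"gripper":1},{"translation":[0.26,-0.95,0],"dr":[0,0,0],"gripper":1}]'>/dev/null; python3 -m creep '[{"translation":[0.26,-0.82,0],"dr":[0,0,0],"gripper":1},{"translation":[0,0,0],"dr":[0,0,0],"gripper":1}]'; python3 to.py S .30
python3 - <<'E'
from h import *
c=snap("wrist"); p=bot.sense()["tool_pos"]; im=c["pixels"][:,:,::-1]
K=3; im=cv2.resize(im,None,fx=K,fy=K,interpolation=cv2.INTER_CUBIC)
def dr(x,y,z,d,col): cv2.polylines(im,[((proj(c,circ(x,y,z,d))+.5)*K-.5).round().astype(int)],True,col,1)
for o,col in((0,(0,0,255)),(.004,(0,255,0))):
    for dz in(.1465,.1625): dr(p[0]+o*.95,p[1]+o*.31,p[2]-dz,.038,col)
dr(.6136,.2595,.085,.036,(255,0,0)); dr(.6136,.2595,.085,.029,(255,0,0))
cv2.imwrite("pics/w3.png",im[500:1050,400:1150])
E
```

```text
t: 5.52
tool_pos: [0.6122, 0.2632, 0.3494]
orientation: [-0.001, 0.987, 0.161, -0.0]
force: [-1.0, -0.4, 0.1]
grip_width: 0.431
grip_force: 25.2
units [0.   0.1  1.23] |mm [  1.4  -3.7 -49.4] yaw 18.56 tilt 0.11 t 5.525 F [-1.  -0.4  0.1] w 0.431 gf 25.2
```

View pics/w3.png

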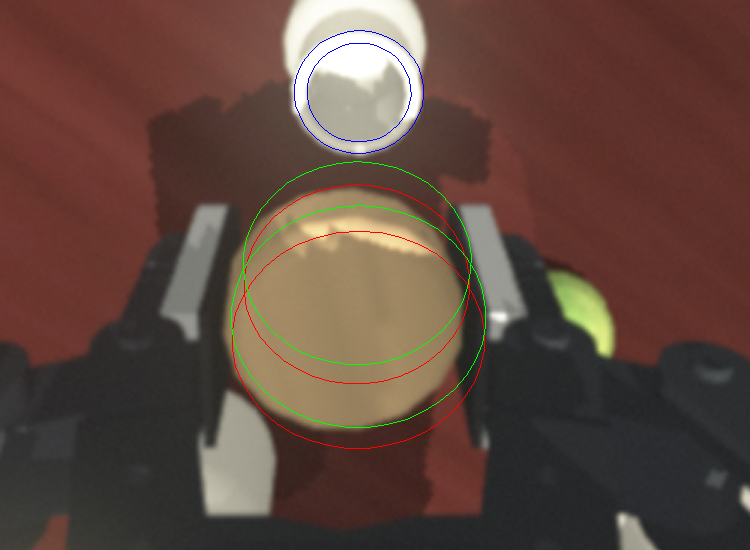

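```bash
python3 -m creep '[{"translation":[0,0.1,0.5],"dr":[0,0,0],"gripper":1},{"translation":[0,0,0.7],"dr":[0,0,0],"gripper":1},{"translation":[0,0,0.7],"dr":[0,0,0],"gripper":1},{"translation":[0,0,0],"dr":[0,0,0],"gripper":1}]' >/dev/null; python3 to.py S .27
python3 - <<'E'
from h import *
s=snap("scene"); w=snap("wrist"); t=bot.sense()["tool_pos"]; K=5
im=cv2.resize(s["pixels"][:,:,::-1],None,fx=K,fy=K,interpolation=cv2.INTER_CUBIC)
q=(proj(s,circ(.6136,.2595,.085,.036))+.5)*K-.5
m=q.mean(0).astype(int); a=im[m[1]-225:m[1]+175,m[0]-200:m[0]+200]
cv2.imwrite("pics/s4.png",np.hstack([a,cv2.resize(w["pixels"][150:350,150:350,::-1],(400,400),interpolation=cv2.INTER_CUBIC)]))
E
```

```text
units [ 0.02 -0.11  0.06] |mm [-0.8  4.4 -2.3] yaw 18.28 tilt 0.18 t 6.075 F [ 0.3 -0.4  0.1] w 0.426 gf 25.2
```

View pics/s4.png

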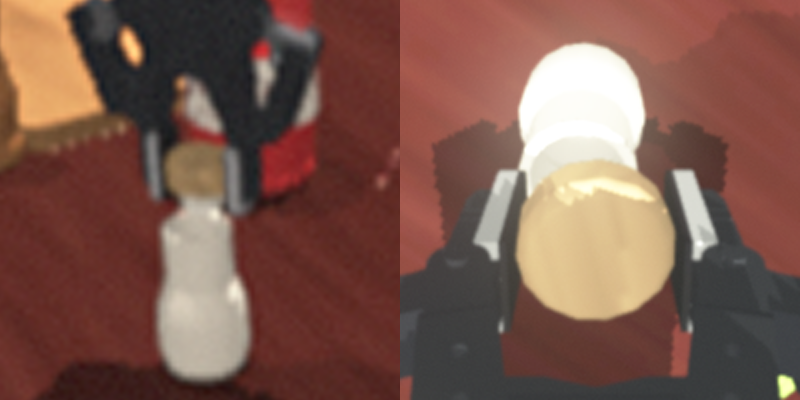

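```bash
python3 -m creep '[{"translation":[0.0,-0.05,0],"dr":[0,0,0],"gripper":1},{"translation":[0,0,0],"dr":[0,0,0],"gripper":1}]' >/dev/null; python3 to.py S .27; python3 -m creep '[{"translation":[0.0,0,0],"dr":[0,0,0],"gripper":1},{"translation":[0,0,0],"dr":[0,0,0],"gripper":1}]' >/dev/null; python3 to.py S .27
```

```text
units [-0.   -0.04  0.11] |mm [-0.6  1.7 -4.4] yaw 18.34 tilt 0.07 t 6.425 F [ 0.5 -0.1 -0.1] w 0.43 gf 25.2
units [ 0.   -0.05  0.09] |mm [-0.6  2.  -3.6] yaw 18.32 tilt 0.0 t 6.675 F [ 0.1 -0.5 -0.1] w 0.43 gf 25.2
```

```bash
python3 -m creep '[{"translation":[0,0,0.2],"dr":[0,0,0],"gripper":1},{"translation":[0,0,0.2],"dr":[0,0,0],"gripper":1},{"translation":[0,0,0],"dr":[0,0,0],"gripper":1}]' >/dev/null; python3 to.py S .2475;  python3 -m creep '[{"translation":[0,0,0.15],"dr":[0,0,0],"gripper":1},{"translation":[0,0,0.12],"dr":[0,0,0],"gripper":1},{"translation":[0,0,0],"dr":[0,0,0],"gripper":1}]' >/dev/null; python3 to.py S .2475
```

```text
units [-0.   -0.05  0.25] |mm [-0.7  1.7 -9.8] yaw 18.33 tilt 0.05 t 7.05 F [-1.3  0.4  3.9] w 0.427 gf 27.7
units [-0.07  0.02  0.17] |mm [-2.4 -1.8 -6.9] yaw 18.41 tilt 1.02 t 7.425 F [-9.3 13.2 95.5] w 0.432 gf 74.8
```

```bash
python3 -m creep '[{"translation":[0,0,-0.12],"dr":[0,0,0],"gripper":1}]' >/dev/null; python3 to.py S .2475; python3 -c "
from h import *
s=snap('scene');w=snap('wrist')
K=5
im=cv2.resize(s['pixels'][:,:,::-1],None,fx=K,fy=K,interpolation=cv2.INTER_CUBIC)
m=((proj(s,[.6136,.2595,.085])+.5)*K).ravel().astype(int)
cv2.imwrite('pics/s5.png',np.hstack([im[m[1]-225:m[1]+175,m[0]-200:m[0]+200],cv2.resize(w['pixels'][150:350,150:350,::-1],(400,400),interpolation=cv2.INTER_CUBIC)]))
"
```

```text
units [-0.04 -0.01  0.22] |mm [-1.5 -0.2 -8.6] yaw 18.38 tilt 0.59 t 7.55 F [-4.5  3.2 31.5] w 0.434 gf 42.2
```

View pics/s5.png

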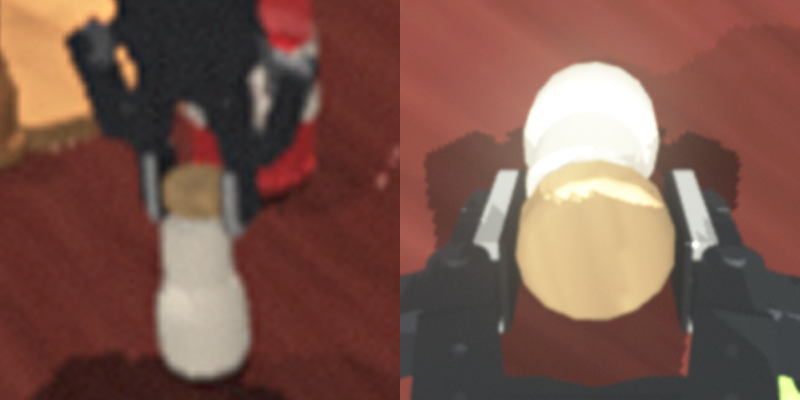

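```bash
python3 -m creep '[{"translation":[0,0.03,-0.06],"dr":[0,0,0],"gripper":1},{"translation":[0,0,0],"dr":[0,0,0],"gripper":1}]' >/dev/null; python3 to.py S .2475; python3 -m creep '[{"translation":[0,0,0],"dr":[0,0,0],"gripper":-0.05},{"translation":[0,0,0],"dr":[0,0,0],"gripper":-0.2},{"translation":[0,0,0],"dr":[0,0,0],"gripper":-0.3},{"translation":[0,0,-0.5],"dr":[0,0,0],"gripper":-0.5},{"translation":[0,0,-0.9],"dr":[0,0,0],"gripper":-0.5}]' >/dev/null; python3 -m creep '[{"translation":[0,0,-0.6],"dr":[0,0,0],"gripper":-0.5}]' >/dev/null;  python3 to.py S .2475
python3 -c "
from h import *
s=snap('scene');w=snap('wrist')
K=5
im=cv2.resize(s['pixels'][:,:,::-1],None,fx=K,fy=K,interpolation=cv2.INTER_CUBIC)
m=((proj(s,[.6136,.2595,.085])+.5)*K).ravel().astype(int)
cv2.imwrite('pics/s6.png',np.hstack([im[m[1]-225:m[1]+175,m[0]-200:m[0]+200],cv2.resize(w['pixels'][100:300,150:350,::-1],(400,400),interpolation=cv2.INTER_CUBIC)]))
"
```

```text
units [-0.02 -0.06  0.22] |mm [-1.4  1.9 -8.9] yaw 18.35 tilt 0.31 t 7.9 F [-5.   4.1 37. ] w 0.425 gf 44.6
units [-0.   -0.08  2.18] |mm [ -1.    3.1 -87.4] yaw 18.32 tilt 0.02 t 8.65 F [ 0.2 -0.6 -0.1] w 0.751 gf 0.0
```

View pics/s6.png

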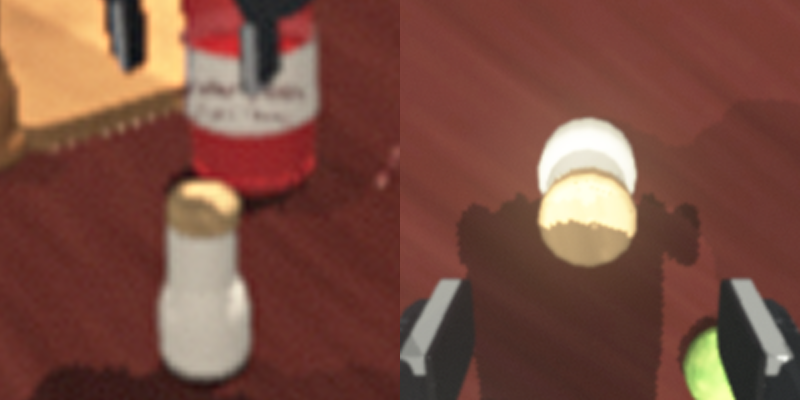

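Seated: the lid disc is at scene crop (203,205), flush and centred on the neck, and the jar is upright. The fingertips had been reaching below the disc and touching the rim, so I'll grip the remaining lids higher. Next, back to the stack.

```bash
python3 to.py st .28; python3 -m creep '[{"translation":[-0.15,0.5,0],"dr":[0,0,0],"gripper":-0.6},{"translation":[-0.25,0.95,0],"dr":[0,0,0],"gripper":-0.6},{"translation":[-0.25,0.95,0],"dr":[0,0,0],"gripper":-0.6},{"translation":[-0.25,0.95,0],"dr":[0,0,0],"gripper":-0.6},{"translation":[-0.25,0.95,0],"dr":[0,0,0],"gripper":-0.6}]' >/dev/null;python3 -m creep '[{"translation":[-0.25,0.95,0],"dr":[0,0,0],"gripper":-0.6},{"translation":[-0.25,0.95,0],"dr":[0,0,0],"gripper":-0.6},{"translation":[-0.25,0.95,0],"dr":[0,0,0],"gripper":-0.6},{"translation":[-0.25,0.95,0],"dr":[0,0,0],"gripper":-0.6},{"translation":[-0.25,0.95,0],"dr":[0,0,0],"gripper":-0.6}]' >/dev/null;python3 to.py st .28
```

```text
units [-2.68  9.56  1.39] |mm [  18.7 -396.5  -55.9] yaw 18.32 tilt 0.18 t 8.75 F [ 1.4 -0.2 -0.1] w 0.748 gf 0.0
units [-0.23  0.46  1.32] |mm [ -2.9 -20.2 -52.8] yaw 18.27 tilt 0.1 t 10.0 F [-0.1  0.2 -0.4] w 0.799 gf 0.0
```

```bash
python3 -m creep '[{"translation":[-0.22,0.48,0.3],"dr":[0,0,0],"gripper":-0.6},{"translation":[0,0,0.7],"dr":[0,0,0],"gripper":-0.6},{"translation":[0,0,0.3],"dr":[0,0,0],"gripper":-0.6},{"translation":[0,0,0],"dr":[0,0,0],"gripper":-0.6}]' >/dev/null;python3 to.py st .245
```

```text
units [-0.04  0.04  0.9 ] |mm [ -1.1  -2.  -36. ] yaw 18.36 tilt 0.1 t 10.5 F [-0.4 -0.7  0.5] w 0.805 gf 0.0
```

```bash
python3 -m creep '[{"translation":[-0.03,0.06,0.5],"dr":[0,0,0],"gripper":-0.6},{"translation":[0,0,0.4],"dr":[0,0,0],"gripper":-0.6},{"translation":[0,0,0],"dr":[0,0,0],"gripper":-0.6}]' 25 >/dev/null;python3 to.py st .245; python3 -m creep '[{"translation":[0,0,0],"dr":[0,0,0],"gripper":0},{"translation":[0,0,0],"dr":[0,0,0],"gripper":1},{"translation":[0,0,0],"dr":[0,0,0],"gripper":1},{"translation":[0,0,0],"dr":[0,0,0],"gripper":1}]' 25 >/dev/null;python3 to.py st .245
```

```text
units [-0.01 -0.02  0.01] |mm [-0.8  0.8 -0.2] yaw 18.34 tilt 0.08 t 10.875 F [ 0.1 -0.9  1.2] w 0.803 gf 0.0
units [-0.02 -0.03  0.05] |mm [-1.2  0.9 -1.9] yaw 18.33 tilt 0.07 t 11.375 F [-1.7  1.   6.9] w 0.545 gf 25.6
```

```bash
python3 -m creep '[{"translation":[0,0,-0.3],"dr":[0,0,0],"gripper":1},{"translation":[0,0,-0.6],"dr":[0,0,0],"gripper":1},{"translation":[0,0,-0.7],"dr":[0,0,0],"gripper":1},{"translation":[0,0,0],"dr":[0,0,0],"gripper":1}]' 35 >/dev/null;python3 to.py M .31
python3 - <<'E'
from h import *
c=snap("wrist"); s=snap("scene"); t=bot.sense()["tool_pos"]
for im,u0,v0,u1,v1,k,n in((s["pixels"],260,100,400,250,2.5,"a"),(c["pixels"],130,130,370,350,1.7,"b")): crop(im[:,:,::-1],u0,v0,u1,v1,k,n)
a=cv2.imread("pics/a.png");b=cv2.imread("pics/b.png");cv2.imwrite("pics/g2.png",np.hstack([a[:370],b[:370]]))
E
```

```text
units [-5.    0.3   0.05] |mm [-186.   -74.2   -2.7] yaw 18.32 tilt 0.22 t 11.875 F [-0.1  0.5 -0.6] w 0.539 gf 36.0
```

View pics/g2.png

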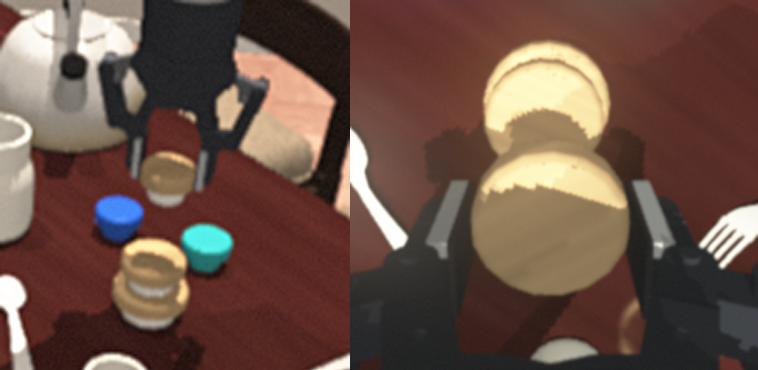

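The medium lid is held level at scene crop (168,175), with two lids left in the stack at (152,280).

```bash
python3 -m creep '[{"translation":[-0.5,0.03,0],"dr":[0,0,0],"gripper":1},{"translation":[-0.9,0.05,0],"dr":[0,0,0],"gripper":1},{"translation":[-0.9,0.05,0],"dr":[0,0,0],"gripper":1},{"translation":[-0.9,0.05,0],"dr":[0,0,0],"gripper":1},{"translation":[-0.9,0.06,0],"dr":[0,0,0],"gripper":1}]' >/dev/null; python3 -m creep '[{"translation":[-0.6,0.06,0],"dr":[0,0,0],"gripper":1},{"translation":[-0.3,0,0],"dr":[0,0,0],"gripper":1},{"translation":[0,0,0],"dr":[0,0,0],"gripper":1}]' >/dev/null;python3 to.py M .285
```

```text
units [0.01 0.   0.62] |mm [  0.4  -0.1 -24.8] yaw 18.3 tilt 0.02 t 12.975 F [-0.5  0.5 -0.9] w 0.539 gf 36.0
```

```bash
python3 -m creep '[{"translation":[0,0.02,0.4],"dr":[0,0,0],"gripper":1},{"translation":[0,0,0.3],"dr":[0,0,0],"gripper":1},{"translation":[0,0,0.15],"dr":[0,0,0],"gripper":1},{"translation":[0,0,0],"dr":[0,0,0],"gripper":1}]' >/dev/null;python3 to.py M .266; python3 -m creep '[{"translation":[0,0,0.12],"dr":[0,0,0],"gripper":1},{"translation":[0,0,0],"dr":[0,0,0],"gripper":1}]' >/dev/null;python3 to.py M .266
```

```text
units [ 0.01 -0.01  0.24] |mm [ 0.   0.5 -9.6] yaw 18.34 tilt 0.04 t 13.475 F [ 0.8  0.1 -0.4] w 0.539 gf 36.0
units [ 0.01 -0.01  0.13] |mm [ 0.2  0.7 -5. ] yaw 18.32 tilt 0.01 t 13.725 F [ 0.7 -0.   0.2] w 0.539 gf 36.0
```

```bash
python3 -m creep '[{"translation":[0,0,0.08],"dr":[0,0,0],"gripper":1},{"translation":[0,0,0],"dr":[0,0,0],"gripper":1}]' >/dev/null;python3 to.py M .266; python3 -m creep '[{"translation":[0,0,0.05],"dr":[0,0,0],"gripper":1},{"translation":[0,0,0],"dr":[0,0,0],"gripper":1}]' >/dev/null;python3 to.py M .266
```

```text
units [ 0.01 -0.01  0.04] |mm [ 0.3  0.7 -1.7] yaw 18.32 tilt 0.02 t 13.975 F [-0.2  0.1 -0.7] w 0.535 gf 36.0
units [ 0.01 -0.02  0.  ] |mm [ 0.2  0.8 -0. ] yaw 18.32 tilt 0.02 t 14.225 F [-1.  -0.3  3.5] w 0.539 gf 36.3
```

The lid is home: it contacts at the computed height. Releasing it and returning for the large lid.

```bash
python3 -m creep '[{"translation":[0,0,0],"dr":[0,0,0],"gripper":-0.2},{"translation":[0,0,0],"dr":[0,0,0],"gripper":-0.5},{"translation":[0,0,-0.3],"dr":[0,0,0],"gripper":-0.7},{"translation":[0,0,-0.6],"dr":[0,0,0],"gripper":-0.7},{"translation":[0,0,-0.3],"dr":[0,0,0],"gripper":-0.7}]' 25 >/dev/null; python3 -m creep '[{"translation":[0.5,-0.03,0],"dr":[0,0,0],"gripper":-0.7},{"translation":[0.9,-0.05,0],"dr":[0,0,0],"gripper":-0.7},{"translation":[0.9,-0.05,0],"dr":[0,0,0],"gripper":-0.7},{"translation":[0.9,-0.05,0],"dr":[0,0,0],"gripper":-0.7},{"translation":[0.9,-0.06,0],"dr":[0,0,0],"gripper":-0.7}]' >/dev/null; python3 -m creep '[{"translation":[0.6,-0.04,0],"dr":[0,0,0],"gripper":-0.7},{"translation":[0.3,0,0],"dr":[0,0,0],"gripper":-0.7},{"translation":[0,0,0],"dr":[0,0,0],"gripper":-0.7}]' >/dev/null;python3 to.py st .213
```

```text
units [-0.02 -0.06  2.52] |mm [  -1.6    2.2 -100.7] yaw 18.36 tilt 0.02 t 15.85 F [-0.1  0.8 -0.3] w 0.846 gf 0.0
```

```bash
python3 -m creep '[{"translation":[-0.02,-0.03,0.6],"dr":[0,0,0],"gripper":-0.7},{"translation":[0,0,0.8],"dr":[0,0,0],"gripper":-0.7},{"translation":[0,0,0.7],"dr":[0,0,0],"gripper":-0.7},{"translation":[0,0,0.41],"dr":[0,0,0],"gripper":-0.7},{"translation":[0,0,0],"dr":[0,0,0],"gripper":-0.7}]' >/dev/null;python3 to.py st .213;python3 -m creep '[{"translation":[0,0,0],"dr":[0,0,0],"gripper":0},{"translation":[0,0,0],"dr":[0,0,0],"gripper":1},{"translation":[0,0,0],"dr":[0,0,0],"gripper":1},{"translation":[0,0,0],"dr":[0,0,0],"gripper":1}]' 35 >/dev/null;python3 to.py st .213
```

```text
units [ 0.02 -0.04  0.  ] |mm [ 0.1  1.9 -0.1] yaw 18.31 tilt 0.08 t 16.475 F [0.1 0.3 1.1] w 0.847 gf 0.0
units [ 0.   -0.05  0.05] |mm [-0.5  1.8 -2.1] yaw 18.32 tilt 0.09 t 16.975 F [-1.7  0.8  5.7] w 0.653 gf 36.3
```

```bash
python3 -m creep '[{"translation":[0,0,-0.3],"dr":[0,0,0],"gripper":1},{"translation":[0,0,-0.7],"dr":[0,0,0],"gripper":1},{"translation":[0,0,-0.8],"dr":[0,0,0],"gripper":1},{"translation":[0,0,-0.7],"dr":[0,0,0],"gripper":1},{"translation":[0,0,-0.4],"dr":[0,0,0],"gripper":1}]' >/dev/null;python3 to.py L .33
```

```text
units [ -2.03 -11.33   0.03] |mm [-219.4  404.8   -2. ] yaw 18.31 tilt 0.14 t 17.6 F [-0.  -0.1 -1.5] w 0.658 gf 37.5
```

```bash
python3 -m creep '[{"translation":[-0.1,-0.5,0],"dr":[0,0,0],"gripper":1},{"translation":[-0.17,-0.9,0],"dr":[0,0,0],"gripper":1},{"translation":[-0.17,-0.95,0],"dr":[0,0,0],"gripper":1},{"translation":[-0.17,-0.95,0],"dr":[0,0,0],"gripper":1},{"translation":[-0.17,-0.95,0],"dr":[0,0,0],"gripper":1}]' >/dev/null; python3 -m creep '[{"translation":[-0.17,-0.95,0],"dr":[0,0,0],"gripper":1},{"translation":[-0.17,-0.95,0],"dr":[0,0,0],"gripper":1},{"translation":[-0.17,-0.95,0],"dr":[0,0,0],"gripper":1},{"translation":[-0.17,-0.95,0],"dr":[0,0,0],"gripper":1},{"translation":[-0.17,-0.95,0],"dr":[0,0,0],"gripper":1}]' >/dev/null; python3 -m creep '[{"translation":[-0.17,-0.95,0],"dr":[0,0,0],"gripper":1},{"translation":[-0.15,-0.7,0],"dr":[0,0,0],"gripper":1},{"translation":[-0.15,-0.6,0],"dr":[0,0,0],"gripper":1},{"translation":[0,0,0],"dr":[0,0,0],"gripper":1}]' >/dev/null; python3 to.py L .2731
```

```text
units [ 0.08 -0.04  1.42] |mm [  2.7   2.6 -56.6] yaw 18.48 tilt 0.04 t 19.35 F [-0.1 -0.5 -0.1] w 0.653 gf 37.5
```

```bash
python3 -m creep '[{"translation":[0.06,-0.02,0.4],"dr":[0,0,0],"gripper":1},{"translation":[0,0,0.4],"dr":[0,0,0],"gripper":1},{"translation":[0,0,0.15],"dr":[0,0,0],"gripper":1},{"translation":[0,0,0],"dr":[0,0,0],"gripper":1}]' >/dev/null;python3 to.py L .2731; python3 -m creep '[{"translation":[0,0,0.15],"dr":[0,0,0],"gripper":1},{"translation":[0,0,0],"dr":[0,0,0],"gripper":1}]' >/dev/null;python3 to.py L .2731
```

```text
units [ 0.01 -0.07  0.46] |mm [ -0.5   2.8 -18.5] yaw 18.29 tilt 0.01 t 19.85 F [-0.8  0.6  0.3] w 0.656 gf 37.5
units [ 0.01 -0.06  0.31] |mm [ -0.2   2.4 -12.4] yaw 18.32 tilt 0.01 t 20.1 F [-0.3  0.2 -0.4] w 0.657 gf 37.5
```

```bash
python3 -m creep '[{"translation":[0.01,-0.03,0.12],"dr":[0,0,0],"gripper":1},{"translation":[0,0,0],"dr":[0,0,0],"gripper":1}]' >/dev/null;python3 to.py L .2731; python3 -m creep '[{"translation":[0,0,0.1],"dr":[0,0,0],"gripper":1},{"translation":[0,0,0],"dr":[0,0,0],"gripper":1}]' >/dev/null;python3 to.py L .2731
```

```text
units [ 0.   -0.03  0.18] |mm [-0.1  1.  -7.4] yaw 18.34 tilt 0.02 t 20.35 F [-0.9 -0.7 -1. ] w 0.654 gf 37.5
units [ 0.01 -0.03  0.08] |mm [-0.1  1.1 -3.3] yaw 18.33 tilt 0.03 t 20.6 F [-0.9  0.3 -0.9] w 0.661 gf 37.5
```

```bash
python3 -m creep '[{"translation":[0,0,0.06],"dr":[0,0,0],"gripper":1},{"translation":[0,0,0],"dr":[0,0,0],"gripper":1}]' >/dev/null;python3 to.py L .2731; python3 -m creep '[{"translation":[0,0,0.04],"dr":[0,0,0],"gripper":1},{"translation":[0,0,0],"dr":[0,0,0],"gripper":1}]' >/dev/null;python3 to.py L .2731
```

```text
units [ 0.   -0.03  0.03] |mm [-0.2  1.1 -1.1] yaw 18.32 tilt 0.01 t 20.85 F [-1.5  0.1 -1.2] w 0.659 gf 37.5
units [ 0.   -0.02  0.  ] |mm [-0.2  0.9 -0. ] yaw 18.33 tilt 0.05 t 21.1 F [-2.5  1.1 10.1] w 0.66 gf 38.4
```

Home. Releasing, raising, and returning with the gripper fully open.

```bash
python3 -m creep '[{"translation":[0,0,0],"dr":[0,0,0],"gripper":-0.5},{"translation":[0,0,0],"dr":[0,0,0],"gripper":-0.8},{"translation":[0,0,-0.3],"dr":[0,0,0],"gripper":-1},{"translation":[0,0,-0.7],"dr":[0,0,0],"gripper":-1},{"translation":[0,0,-0.4],"dr":[0,0,0],"gripper":-1}]' >/dev/null; python3 -m creep '[{"translation":[0.1,0.5,0],"dr":[0,0,0],"gripper":-1},{"translation":[0.17,0.9,0],"dr":[0,0,0],"gripper":-1},{"translation":[0.17,0.95,0],"dr":[0,0,0],"gripper":-1},{"translation":[0.17,0.95,0],"dr":[0,0,0],"gripper":-1},{"translation":[0.17,0.95,0],"dr":[0,0,0],"gripper":-1}]' >/dev/null; python3 -m creep '[{"translation":[0.17,0.95,0],"dr":[0,0,0],"gripper":-1},{"translation":[0.17,0.95,0],"dr":[0,0,0],"gripper":-1},{"translation":[0.17,0.95,0],"dr":[0,0,0],"gripper":-1},{"translation":[0.17,0.95,0],"dr":[0,0,0],"gripper":-1},{"translation":[0.17,0.95,0],"dr":[0,0,0],"gripper":-1}]' >/dev/null; python3 -m creep '[{"translation":[0.17,0.95,0],"dr":[0,0,0],"gripper":-1},{"translation":[0.15,0.7,0],"dr":[0,0,0],"gripper":-1},{"translation":[0.1,0.55,0],"dr":[0,0,0],"gripper":-1},{"translation":[0,0,0],"dr":[0,0,0],"gripper":-1}]' >/dev/null; python3 to.py st .181
```

```text
units [-0.    0.02  3.7 ] |mm [   0.2   -0.9 -148.1] yaw 18.21 tilt 0.06 t 23.475 F [-0.2 -0.   0. ] w 1.003 gf 0.0
```

```bash
python3 -m creep '[{"translation":[0,0.03,0.6],"dr":[0,0,0],"gripper":-1},{"translation":[0,0,0.9],"dr":[0,0,0],"gripper":-1},{"translation":[0,0,0.9],"dr":[0,0,0],"gripper":-1},{"translation":[0,0,0.5],"dr":[0,0,0],"gripper":-1},{"translation":[0,0,0],"dr":[0,0,0],"gripper":-1}]' >/dev/null;python3 to.py st .181; python3 -m creep '[{"translation":[0,0,0.4],"dr":[0,0,0],"gripper":-1},{"translation":[0,0,0.4],"dr":[0,0,0],"gripper":-1},{"translation":[0,0,0],"dr":[0,0,0],"gripper":-1}]' >/dev/null;python3 to.py st .181;python3 -m creep '[{"translation":[0,0,0],"dr":[0,0,0],"gripper":0},{"translation":[0,0,0],"dr":[0,0,0],"gripper":1},{"translation":[0,0,0],"dr":[0,0,0],"gripper":1},{"translation":[0,0,0],"dr":[0,0,0],"gripper":1}]' 35 >/dev/null;python3 to.py st .181
```

```text
units [-0.01  0.04  0.78] |mm [ -0.   -1.6 -31.4] yaw 18.34 tilt 0.08 t 24.1 F [0.4 0.1 0.7] w 1.002 gf 0.0
units [-0.01  0.03 -0.04] |mm [ 0.1 -1.3  1.5] yaw 18.32 tilt 0.1 t 24.475 F [-0.3  0.1 -0.3] w 1.004 gf 0.0
units [-0.02  0.03  0.01] |mm [-0.3 -1.2 -0.5] yaw 18.32 tilt 0.05 t 24.975 F [-1.  -0.4  6.6] w 0.772 gf 39.7
```

```bash
python3 -m creep '[{"translation":[0,0,-0.4],"dr":[0,0,0],"gripper":1},{"translation":[0,0,-0.8],"dr":[0,0,0],"gripper":1},{"translation":[0,0,-0.9],"dr":[0,0,0],"gripper":1},{"translation":[0,0,-0.9],"dr":[0,0,0],"gripper":1},{"translation":[0,0,-0.6],"dr":[0,0,0],"gripper":1}]' >/dev/null;python3 to.py B .33
```

```text
units [ 2.01 -4.47 -0.06] |mm [ 20.2 195.1   2.3] yaw 18.32 tilt 0.14 t 25.6 F [ 0.2 -0.5 -0.7] w 0.77 gf 39.5
```

```bash
python3 -m creep '[{"translation":[0.2,-0.4,0],"dr":[0,0,0],"gripper":1},{"translation":[0.38,-0.85,0],"dr":[0,0,0],"gripper":1},{"translation":[0.38,-0.85,0],"dr":[0,0,0],"gripper":1},{"translation":[0.38,-0.85,0],"dr":[0,0,0],"gripper":1},{"translation":[0.38,-0.85,0],"dr":[0,0,0],"gripper":1}]' >/dev/null; python3 -m creep '[{"translation":[0.2,-0.4,0],"dr":[0,0,0],"gripper":1},{"translation":[0.1,-0.26,0],"dr":[0,0,0],"gripper":1},{"translation":[0,0,0],"dr":[0,0,0],"gripper":1}]' >/dev/null;python3 to.py B .2775
```

```text
units [-0.   -0.01  1.18] |mm [ -0.3   0.4 -47.1] yaw 18.33 tilt 0.02 t 26.6 F [ 0.1 -0.1 -1.4] w 0.773 gf 39.5
```

```bash
python3 -m creep '[{"translation":[0,0.01,0.35],"dr":[0,0,0],"gripper":1},{"translation":[0,0,0.35],"dr":[0,0,0],"gripper":1},{"translation":[0,0,0],"dr":[0,0,0],"gripper":1}]' >/dev/null;python3 to.py B .2775; python3 -m creep '[{"translation":[0,0,0.15],"dr":[0,0,0],"gripper":1},{"translation":[0,0,0],"dr":[0,0,0],"gripper":1}]' >/dev/null;python3 to.py B .2775
```

```text
units [ 0.   -0.03  0.44] |mm [ -0.2   1.2 -17.6] yaw 18.29 tilt 0.14 t 26.975 F [ 0.4 -0.3 -0.9] w 0.775 gf 39.4
units [-0.01 -0.02  0.32] |mm [ -0.5   0.7 -12.9] yaw 18.32 tilt 0.02 t 27.225 F [-0.1 -0.4 -0.4] w 0.772 gf 39.5
```

```bash
python3 -m creep '[{"translation":[0,0,0.12],"dr":[0,0,0],"gripper":1},{"translation":[0,0,0],"dr":[0,0,0],"gripper":1}]' >/dev/null;python3 to.py B .2775
```

```text
units [-0.01 -0.02  0.2 ] |mm [-0.5  0.7 -8.1] yaw 18.32 tilt 0.03 t 27.475 F [ 0.1 -0.7 -0.3] w 0.767 gf 39.5
```

```bash
python3 -m creep '[{"translation":[0,0,0.1],"dr":[0,0,0],"gripper":1},{"translation":[0,0,0],"dr":[0,0,0],"gripper":1}]' >/dev/null;python3 to.py B .2775; python3 -m creep '[{"translation":[0,0,0.06],"dr":[0,0,0],"gripper":1},{"translation":[0,0,0],"dr":[0,0,0],"gripper":1}]' >/dev/null;python3 to.py B .2775
```

```text
units [-0.01 -0.02  0.1 ] |mm [-0.5  0.7 -4.1] yaw 18.32 tilt 0.02 t 27.725 F [ 0.7  0.6 -1.1] w 0.772 gf 39.5
units [-0.01 -0.02  0.05] |mm [-0.5  0.7 -1.9] yaw 18.32 tilt 0.01 t 27.975 F [ 0.2 -0.9 -0.2] w 0.77 gf 39.5
```

```bash
python3 -m creep '[{"translation":[0,0,0.04],"dr":[0,0,0],"gripper":1},{"translation":[0,0,0],"dr":[0,0,0],"gripper":1}]' >/dev/null;python3 to.py B .2775
```

```text
units [-0.01 -0.02  0.01] |mm [-0.5  0.7 -0.3] yaw 18.32 tilt 0.01 t 28.225 F [-0.5 -0.  -0.8] w 0.774 gf 39.5
```

```bash
python3 -m creep '[{"translation":[0,0,0.02],"dr":[0,0,0],"gripper":1},{"translation":[0,0,0],"dr":[0,0,0],"gripper":-0.7},{"translation":[0,0,0],"dr":[0,0,0],"gripper":-1},{"translation":[0,0,-0.3],"dr":[0,0,0],"gripper":-1},{"translation":[0,0,-0.9],"dr":[0,0,0],"gripper":-1}]' >/dev/null; python3 -m creep '[{"translation":[0,0,-0.9],"dr":[0,0,0],"gripper":-1},{"translation":[0,0,-0.9],"dr":[0,0,0],"gripper":-1},{"translation":[0,0.8,-0.5],"dr":[0,0,0],"gripper":-1},{"translation":[0,0.9,0],"dr":[0,0,0],"gripper":-1},{"translation":[0,0.9,0],"dr":[0,0,0],"gripper":-1}]' >/dev/null; python3 -m creep '[{"translation":[-0.5,0.9,0],"dr":[0,0,0],"gripper":-1},{"translation":[-0.5,0.5,0],"dr":[0,0,0],"gripper":-1},{"translation":[0,0,0],"dr":[0,0,0],"gripper":-1}]' >/dev/null; python3 to.py st .4
python3 - <<'E'
from h import *
P=dict(S=(.6136,.2595,.085,.038),M=(.4489,-.2154,.093,.048),L=(.4145,.263,.102,.058),B=(.654,.0563,.110,.068))
K=5; rows=[]
for n in("top","scene"):
    c=snap(n); im=cv2.resize(c["pixels"][:,:,::-1],None,fx=K,fy=K,interpolation=cv2.INTER_CUBIC); r=[]
    for x,y,z,d in P.values():
        q=((proj(c,circ(x,y,z+.016,d))+.5)*K-.5).round().astype(int); cv2.polylines(im,[q],True,(0,0,255),1)
        m=q.mean(0).astype(int); r.append(im[m[1]-90:m[1]+160,m[0]-95:m[0]+95])
    rows.append(np.hstack(r))
cv2.imwrite("pics/end.png",np.vstack(rows))
E
```

```text
units [-1.    0.43  0.46] |mm [-32.5 -29.  -18.3] yaw 18.15 tilt 0.07 t 29.85 F [ 0.   1.2 -0.3] w 0.999 gf 0.0
```

View pics/end.png

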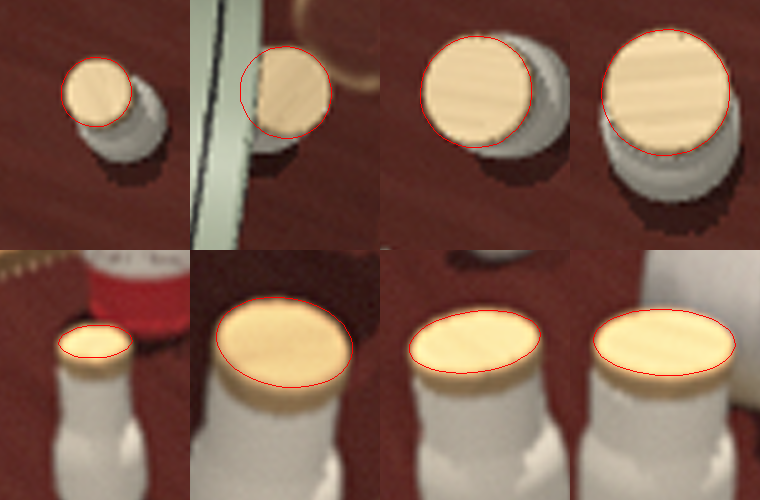

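All four lids lie on the projected home circles in both views, level and seated, and the jars have not moved. Handing the job in.

```bash
python3 -c "
from bench import bot
print(bot.job_done())"
```

```text
the job is handed in; nothing more can be done
None
```

All four lids were set home in their matching jars, smallest first, and the job was handed in at about 30 s; the small lid's fingers touched its jar's rim on the way down (95 N at the wrist, under the 120 N limit, but the load on the jar itself was not measured), and the final views show every lid level and every jar upright in place.

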